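Make room in the ratchet book rack and file the pocket book

ROBOT

A 6-joint arm with a two-finger parallel gripper is mounted at the origin on the work surface. World frame = base frame: x ahead of the robot, y to its left, z up, the work surface at z = 0. Lengths are in m, angles in rad, forces in N, time in s.
With the tool pointing down it reaches from about 0.4 to 0.825 m from the base axis. Payload 7 kg.
Tool frame: the origin (TCP) lies on the mounting face of the last link; the fingertips stand 178 mm ahead of it and the grasp point (between the pads) lies arm.grip_depth ahead of it (arm.grip_depth is the distance from the TCP to the grasp point, in m); z points along the fingers, y is the direction in which the jaws open and shut (so a half turn about z gives the same grasp; the last joint's range is limited). The gripper opens to 88 mm and grips with 3 to 60 N. Pads are 19 mm wide; open, the fingers measure 130 mm over their backs; the gripper's body (78 mm by 193 mm) begins 47 mm behind the grasp point.
Start: joints at [1.524, 0.359, 0.012, 0, -1.224, -0.288], TCP at [0.222, 0.637, 0.405] pointing down, gripper open.
Joint ranges: [-3.07, 3.07], [-1.43, 2.12], [-1.02, 1.25], [-3.03, 1.67], [-3.05, -0], [-3.03, 3.03]. Speed limits (rad/s): [2.39, 2.39, 3.01, 3.14, 3.14, 3.14].

INTERFACE

Orientations are given as [roll, pitch, yaw] about the fixed x, y, z axes, in that order (R = Rz(yaw) Ry(pitch) Rx(roll)).
In Python, from station import arm gives the robot as it stands.
- The arm moves only by the tool carry_out, never from a script. Its argument "targets" is a list that holds one entry, the list of rows, each a list of 7 numbers: the turn, a rotation vector about the tool's x, y, z in units of 8 degrees (1.0 is 8 degrees), then the shift along the tool's x, y, z in units of 2.5 cm (1.0 is 2.5 cm), then the opening, from -1 (shut) to 1 (fully open). A call has 1 to 20 rows; each row shifts and turns the commanded pose from where the row before left it, along the tool's axes as they then stand; what a row does not reach is not made up. A row lasts 1/8 s, in which the tool goes at most 62.5 mm and 10.7 degrees, less where a joint would pass 70% of its speed; a pose out of reach is approached as far as the arm can. A call with a number of a shift or a turn outside -1 to 1 is refused whole. A call with a gripper value outside its range is refused whole. The fingers move at their own pace and stop on an object; "squeeze" is the grip in N (left out, the last holds). Time passes only in rows, so rows that do not move let the fingers close. It gives the time, the measured TCP pose, the force and the opening at its end, in the units of the state.
- arm.get_state(): the state, without advancing time (a new reading comes with each control period).
- arm.grab_frame(name): name is "side" or "top" or "wrist"; returns (picture, depth): 400x640x3 uint8, red, green, blue; 400x640 float32, m along the optical axis (not along the pixel's ray), 0 where there is no reading.
- arm.camera_model(name): a dict with "camera_matrix" (3x3 intrinsics, pixels), "world_from_camera" (4x4, takes a point from camera to world coordinates). Camera axes: x right, y down, z forward; pixel columns grow to the right and rows downward; lengths in m; the calibration is good to about 2 mm. A picture is of the moment at which its call begins: read the wrist's pose just before it. camera_model takes no time and is no camera call; for the wrist camera it gives the pose at the moment of the call.
- arm.job_done(): hands the job in, once; it reports no verdict.
Trained networks look in the newest picture that a camera, given by its name, has taken for a name from the list of things; names that differ only in an ending like _2 or _b are one class to them, and where a whole thing is asked for, a point or a joint stands for the part that bears it (a point fixed in the world has none). Each returns a list of dicts, best first, with "conf" (0 to 1); they miss things now and then, are a little off and sometimes report something else, mostly with a low value. They report only what shows in the picture. A call takes as long as a camera call. They do not tell look-alikes from the thing itself.
- arm.spot_in(camera, query): "point" ([row, column] in pixels, amid what is visible of it).
- arm.landmark_of(camera, query): "point" ([row, column] in pixels: a listed point, or the origin of a listed thing).
The state is a dict: "t": time; "q": joint angles; "qd": joint speeds; "joint_efforts": joint torques, N m; "eef_pos": TCP position; "ee_rot": TCP orientation; "force": force on the tool from outside, world axes, zero at the start; "moment": the same for the moment, N m; "width": finger opening in m.
Only numpy, scipy, OpenCV 4.12 (cv2) and the standard library are available. Lean on these libraries where they do the work, as an engineer would, in place of code of your own. Each camera call takes 0.05 s, during which the arm holds its last target.

TASK

File the pocket book that lies on the table in the book rack: upright on the base board at the end of the row, next to the sliding bookend, with its spine facing the same way as the other books' spines. The ratchet stops the bookend from moving outward, so flip its pawl over by the thumb lever and draw the bookend back to make room; once the book is in, slide the bookend up snug against it and leave the pawl flipped back down onto the rack teeth so that the row is locked. Set the book down rather than dropping it, keep the other books standing, and leave the mug, the potted succulent and the pepper mill where they are.

Things in the scene. Friction and masses are not known exactly. Their poses are not given: they have to be found in the camera images.
- rack: Desk book rack, fixed: oak base board 110 x 360 mm, top face 20 mm above the table. Origin: centre of its underside. z up, y along the board, x across it. 'Outward' below is rack -y, 'inward' +y. Books stand in a row along y, spines to rack +x. Aluminium guide rails (top 24 mm high) run at x = +-49 mm. A strip of saw teeth, 8 mm pitch, lies sunk in a middle groove of the -y half.
- rack_row (a point): Foot of the inner face of the rack's fixed end panel (88 wide, 12 thick, top 138 mm above the table), on the board's middle line at board-top height; rack y = +165 mm. The row starts at this face and runs outward (-y). Axes as the rack's.
- bookend_face (a point): Centre of the sliding bookend's inner face, 62.5 mm above the table: an oak panel 88 wide (rack x), 12 thick, top 105 mm above the table. Behind it, two steel side bars 12 mm high (at x = +-36 mm) lie on the board and reach 135 mm outward from this face, joined by an end crossbar; two oak gussets at x = +-37 mm reach 45 mm outward. Axes as the rack's.
- bookend (a joint): Slide of the bookend, m, grows outward, -0.030 to 0.075. Its inner face is 100 mm plus this from the fixed end panel's inner face (rack y = 65 mm minus this). Friction about 2 N. Inward it always slides, the pawl clicking over the teeth; outward, with the pawl down, it stops within one tooth (8 mm).
- pawl (a joint): Pawl angle, rad. 0: nose down in a tooth gap (to 0.12 on top of a tooth); 1.05: flipped over, nose up, against a stop. Its weight drops it to either side of about 0.65 and keeps it there; under 1 N at the tip flips it. Pushing the flipped lever on outward drags the bookend along. Do not slide the bookend inward by the lever of a lowered pawl (it jams): push the panel.
- lever_tip (a point): Round bar (11 mm diameter, 22 mm long along rack x) at the top end of the pawl's thumb lever, dark steel, 16 mm wide, 6 thick. Pawl at 0: the lever leans 25 deg inward, tip 77 mm above the table, 75 mm outward of bookend_face; at 1.05: leans 35 deg outward, tip 71 mm above the table, 133 mm outward of bookend_face.
- pawl_pin (a point): The pawl's pivot, a pin along rack x on the rack's middle line, 100 mm outward of bookend_face, 24 mm above the table, 58 mm from lever_tip. The nose is 45 mm inward of it.
- guide: The pocket book to be filed: hardback 118 mm tall, 64 mm spine to fore edge, 26 mm thick, 0.12 to 0.2 kg. It starts flat on its back cover on the table. Origin: centre of the back cover. y to the top of the book, z out of the front cover, x to the fore edge (spine at -x). Filed, its y points up, its spine (-x) to rack +x, its front cover (z) to rack +y, towards the row.
- guide_center (a point): Centre of the pocket book's volume.
- guide_foot (a point): Centre of the pocket book's bottom end face, 59 mm from its centre.
- guide_spine (a point): Middle of the pocket book's spine, 32 mm from its centre.
- row1: Book standing in the row, nearest the fixed end panel: 136 mm tall, 66 mm spine to fore edge, 30 mm thick (rack y). Origin: centre of its bottom face, z up, x towards the spine, y towards the front cover. Loose, about 0.2 kg.
- row2: Book standing in the row, in the middle: 140 mm tall, 64 mm spine to fore edge, 26 mm thick (rack y). Origin: centre of its bottom face, z up, x towards the spine, y towards the front cover. Loose, about 0.2 kg.
- row3: Book standing in the row, last of the row, nearest the bookend: 134 mm tall, 66 mm spine to fore edge, 32 mm thick (rack y). Origin: centre of its bottom face, z up, x towards the spine, y towards the front cover. Loose, about 0.2 kg.
- mug: White ceramic mug, 76 mm across, 85 mm high, loose; origin: centre of its underside. Not to be disturbed.
- succulent: Small succulent in a terracotta pot, pot 72 mm across and 66 mm high, leaves to about 115 mm, loose; origin: centre of its underside. Not to be disturbed.
- mill: Dark wooden pepper mill, 54 mm across, 124 mm high, loose; origin: centre of its underside. Not to be disturbed.
There are look-alikes about, which are no part of the job. Leave any pink or yellow look-alike of the row1 alone.

How it is judged:
By the outcome, as a careful person would: the job done as asked, in the order asked, and still so for the second after the job is handed in, with the robot touching nothing.
It also fails if it takes over 72 s, if anything falls off the work surface, if the arm or the gripper's body presses on something with over 40 N, if the wrist force passes 120 N, or if a joint passes its speed limit or range.

## Working session

There is one attempt and no reset: what is moved stays moved. The work goes in short steps, Python scripts to look and compute and a tool call to move; the robot and the scene stay as the last step left them, time stands still between calls to the robot, and variables do not carry over. Pictures are saved under pics/ and viewed, and the job is handed in when it is done.

Besides the shell and the picture viewer there is one more tool, called after "Call:" in YAML: its name, and indented under it one key for each argument. carry_out: Moves the arm, as the interface text tells. Its arguments: {"type":"object","properties":{"targets":{"type":"array"},"squeeze":{"type":"number"}},"required":["targets"]}

```bash
ls; mkdir -p pics; python3 - <<'E'
from station import arm
import cv2, numpy as np
print(arm.get_state(), arm.grip_depth)
for n in ("side","top","wrist"):
    m=arm.camera_model(n); print(n,np.round(m["camera_matrix"],1).tolist(),np.round(m["world_from_camera"],3).tolist())
    p,d=arm.grab_frame(n); cv2.imwrite(f"pics/a_{n}.png",p[:,:,::-1]); np.save(f"pics/a_{n}_d.npy",d)
    for q in ("rack","rack_row","bookend_face","lever_tip","pawl_pin","guide","guide_center","guide_foot","guide_spine","row1","row2","row3","mug","succulent","mill"):
        r=arm.landmark_of(n,q); print(q,[(np.round(x["point"]).tolist(),round(x["conf"],2)) for x in r[:3]])
E
```

```text
pics
{'t': 0.0, 'q': array([ 1.52412164e+00,  3.59379613e-01,  1.10779387e-02, -3.51807324e-04,
       -1.22408036e+00, -2.88132198e-01]), 'qd': array([ 0.00173681,  0.00031596,  0.00072129, -0.00109438, -0.00018702,
        0.00045969]), 'joint_efforts': array([ 8.00305043e-04, -5.82725143e+01,  2.93046194e+01,  6.99711487e+00,
        7.08613690e-03, -1.62446686e-04]), 'eef_pos': array([0.22171264, 0.63735081, 0.40373515]), 'ee_rot': array([ 3.13997832e+00, -1.33553751e-04, -3.34926586e-01]), 'force': array([-0.10942076,  0.97438692, -0.42494375]), 'moment': array([ 0.03476454, -0.01270535,  0.03070887]), 'width': 0.08749221898601256} 0.1593
side [[423.8, 0.0, 320.9], [0.0, 423.8, 202.5], [0.0, 0.0, 1.0]] [[0.927, -0.181, 0.328, 0.194], [-0.374, -0.502, 0.779, -0.864], [0.024, -0.845, -0.534, 0.689], [0.0, 0.0, 0.0, 1.0]]
rack [([202.0, 317.0], 0.8)]
rack_row [([174.0, 300.0], 0.62)]
bookend_face [([176.0, 303.0], 0.44)]
lever_tip [([186.0, 319.0], 0.71)]
pawl_pin [([206.0, 326.0], 0.97), ([306.0, 444.0], 0.51)]
guide [([298.0, 319.0], 0.76)]
guide_center [([296.0, 313.0], 0.72)]
g
[... 1008 characters left out ...]
ow1 [([255.0, 158.0], 0.94), ([180.0, 203.0], 0.66), ([132.0, 216.0], 0.66)]
row2 [([255.0, 158.0], 0.94), ([180.0, 203.0], 0.66), ([132.0, 216.0], 0.66)]
row3 [([255.0, 158.0], 0.94), ([180.0, 203.0], 0.66), ([132.0, 216.0], 0.66)]
mug [([141.0, 404.0], 0.57)]
succulent [([253.0, 218.0], 0.76), ([143.0, 453.0], 0.66)]
mill [([147.0, 455.0], 0.84)]
wrist [[313.6, 0.0, 316.1], [0.0, 313.6, 198.2], [0.0, 0.0, 1.0]] [[-0.328, -0.912, -0.247, 0.289], [-0.945, 0.317, 0.086, 0.614], [-0.0, 0.262, -0.965, 0.384], [0.0, 0.0, 0.0, 1.0]]
rack []
rack_row []
bookend_face []
lever_tip []
pawl_pin []
guide []
guide_center []
guide_foot []
guide_spine []
row1 []
row2 []
row3 []
mug []
succulent []
mill []
```

View pics/a_side.png

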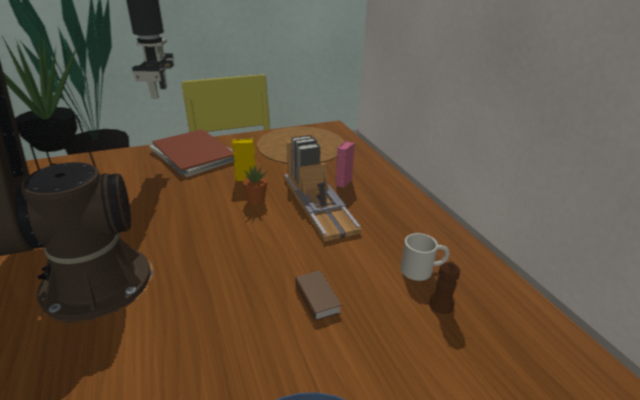

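View pics/a_top.png

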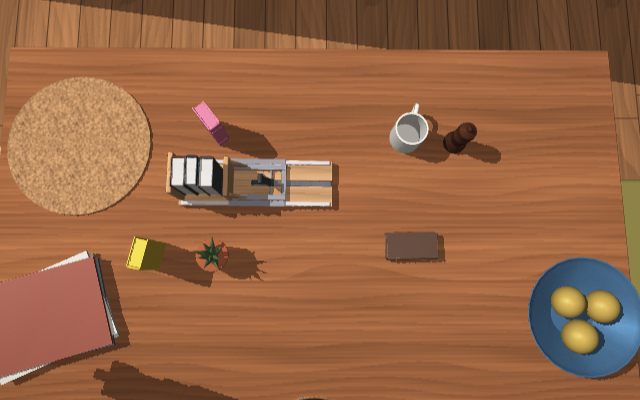

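```bash
cat > h.py <<'E'
import numpy as np, cv2
from station import arm
def back(n,px,d,m=None):
    m=m or arm.camera_model(n); K=m["camera_matrix"]; T=m["world_from_camera"]
    px=np.atleast_2d(px).astype(float)
    r=np.c_[(px[:,1]-K[0,2])/K[0,0],(px[:,0]-K[1,2])/K[1,1],np.ones(len(px))]
    return (r*np.atleast_1d(d)[:,None])@T[:3,:3].T+T[:3,3]
def cloud(n,d,m=None):
    rr,cc=np.indices(d.shape); px=np.c_[rr.ravel(),cc.ravel()]
    return back(n,px,d.ravel(),m).reshape(*d.shape,3)
def project(n,P,m=None):
    m=m or arm.camera_model(n); T=np.linalg.inv(m["world_from_camera"]); p=np.atleast_2d(P)@T[:3,:3].T+T[:3,3]
    u=p@np.asarray(m["camera_matrix"]).T; return np.c_[u[:,1]/u[:,2],u[:,0]/u[:,2]]
E
python3 - <<'E'
from h import *
p=cv2.imread("pics/a_top.png"); d=np.load("pics/a_top_d.npy"); C=cloud("top",d)
cv2.imwrite("pics/a_rack.png",cv2.resize(p[140:220,160:350],None,fx=4,fy=4,interpolation=cv2.INTER_CUBIC))
cv2.imwrite("pics/a_book.png",cv2.resize(p[215:275,370:460],None,fx=6,fy=6,interpolation=cv2.INTER_CUBIC))
print("valid",(d>0).mean())
# book: z>15mm region
def rect(sl,lo,hi):
    c=C[sl].reshape(-1,3); k=c[(c[:,2]>lo)&(c[:,2]<hi)]
    r=cv2.minAreaRect((k[:,:2]*1000).astype(np.float32)); print(len(k),"z med",np.median(k[:,2]),"rect",r); print(cv2.boxPoints(r).round(1).tolist())
rect(np.s_[225:270,375:450],.018,.04)
rect(np.s_[145:220,285:345],.014,.03)  # board end
print("table z",np.median(C[300:350,300:500,2]))
rect(np.s_[145:215,160:222],.12,.2)
rect(np.s_[145:215,222:232],.08,.12)
rect(np.s_[165:195,235:285],.05,.09)
E
```

```text
valid 0.99608984375
1397 z med 0.025203740527858676 rect ((453.785888671875, -228.8022918701172), (63.57769012451172, 119.39646911621094), 1.3582031726837158)
[[420.6000061035156, -169.89999389648438], [423.3999938964844, -289.20001220703125], [487.0, -287.70001220703125], [484.20001220703125, -168.39999389648438]]
2123 z med 0.019418822906280164 rect ((600.01171875, 10.403331756591797), (111.54759979248047, 110.73779296875), 89.82568359375)
[[544.5, -45.20000076293945], [655.2000122070312, -45.5], [655.5999755859375, 66.0], [544.7999877929688, 66.30000305175781]]
table z -0.0004564415143127887
1610 z med 0.15190461421836932 rect ((602.2511596679688, 261.3209533691406), (102.52118682861328, 86.84512329101562), 89.3221206665039)
[[558.2000122070312, 210.60000610351562], [645.0999755859375, 209.60000610351562], [646.2999877929688, 312.1000061035156], [559.4000244140625, 313.1000061035156]]
289 z med 0.10328125526985765 rect ((601.4342651367188, 191.61900329589844), (86.63060760498047, 16.639429092407227), 1.4601328372955322)
[[557.9000244140625, 198.8000030517578], [558.2999877929688, 182.1999969482422], [644.9000244140625, 184.39999389648438], [644.5, 201.0]]
91 z med 0.07844615298224156 rect ((604.2434692382812, 141.50234985351562), (69.36849212646484, 71.89896392822266), 2.672654628753662)
[[567.9000244140625, 175.8000030517578], [571.2999877929688, 104.0], [640.5999755859375, 107.19999694824219], [637.2000122070312, 179.0]]
```

```bash
python3 - <<'E'
import cv2
p=cv2.imread("pics/a_side.png")
cv2.imwrite("pics/a_rack_s.png",cv2.resize(p[120:250,220:380],None,fx=4.5,fy=4.5,interpolation=cv2.INTER_CUBIC))
E
```

```text
(no output)
```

View pics/a_rack.png

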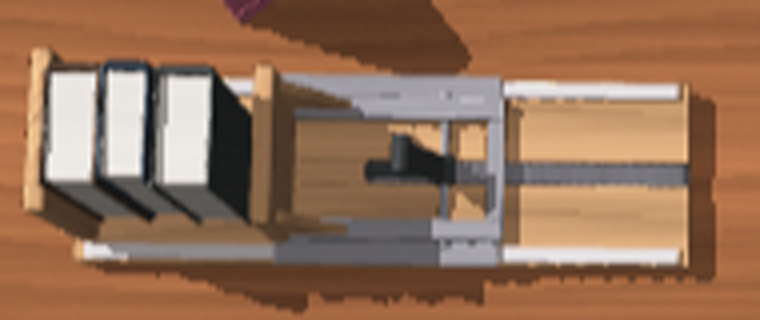

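View pics/a_book.png

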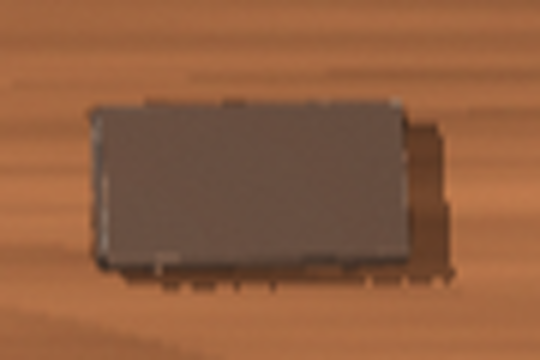

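View pics/a_rack_s.png

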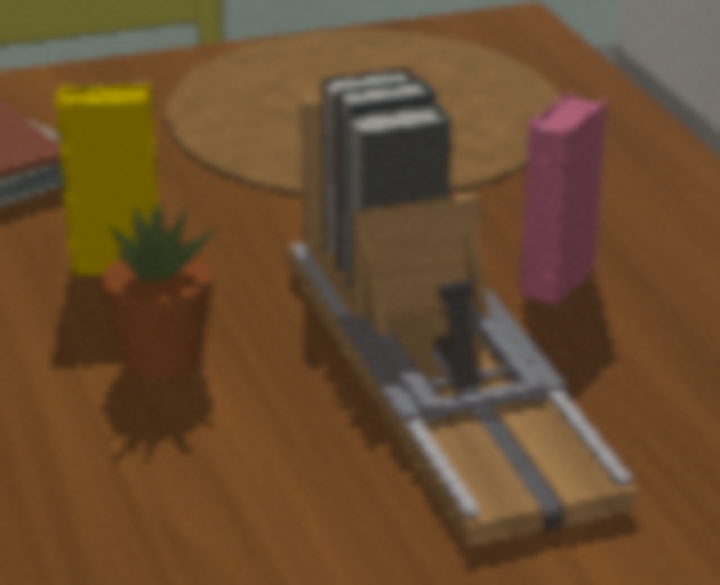

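Call:
carry_out:
  targets:
    - [[0, 0, 0.983, 0, 0, 0, -1], [0, 0, 0.983, 0, 0, 0, -1], [0, 0, 0.983, 0, 0, 0, -1], [0, 0, 0.983, 0, 0, 0, -1], [0, 0, 0.983, 0, 0, 0, -1], [0, 0, 0.983, 0, 0, 0, -1], [0, 0, 0.983, 0, 0, 0, -1], [0, 0, 0.983, 0, 0, 0, -1], [0, 0, 0.983, 0, 0, 0, -1], [0, 0, 0, 0.97, -0.75, 0, -1], [0, 0, 0, 0.97, -0.75, 0, -1], [0, 0, 0, 0.97, -0.75, 0, -1], [0, 0, 0, 0.97, -0.75, 0, -1], [0, 0, 0, 0.97, -0.75, 0, -1], [0, 0, 0, 0.97, -0.75, 0, -1], [0, 0, 0, 0.97, -0.75, 0, -1], [0, 0, 0, 0.97, -0.75, 0, -1], [0, 0, 0, 0.97, -0.75, 0, -1], [0, 0, 0, 0.97, -0.75, 0, -1], [0, 0, 0, 0.97, -0.75, 0, -1]]

```text
t: 4.9
eef_pos: [0.4291, 0.3688, 0.405]
ee_rot: [-3.141, 0.001, -1.571]
force: [-0.2, -0.3, -0.0]
width: 0.0
```

Call:
carry_out:
  targets:
    - [[0, 0, 0, 0.965, -0.76, 0, -1], [0, 0, 0, 0.965, -0.76, 0, -1], [0, 0, 0, 0.965, -0.76, 0, -1], [0, 0, 0, 0.965, -0.76, 0, -1], [0, 0, 0, 0.965, -0.76, 0, -1], [0, 0, 0, 0.965, -0.76, 0, -1], [0, 0, 0, 0.965, -0.76, 0, -1], [0, 0, 0, 0.965, -0.76, 0, -1], [0, 0, 0, 0.965, -0.76, 0, -1], [0, 0, 0, 0, 0, 0.6, -1]]

```text
t: 6.15
eef_pos: [0.6004, 0.1513, 0.3904]
ee_rot: [-3.139, 0.001, -1.573]
force: [-0.0, -0.3, -0.2]
width: 0.0004
```

```bash
python3 - <<'E'
from h import *
s=arm.get_state(); print(s["eef_pos"],s["ee_rot"])
m=arm.camera_model("wrist"); p,d=arm.grab_frame("wrist"); cv2.imwrite("pics/b_w.png",p[:,:,::-1])
for q in ("lever_tip","bookend_face","pawl_pin"):
    r=arm.landmark_of("wrist",q)
    for x in r[:2]:
        i,j=np.round(x["point"]).astype(int); print(q,x["conf"],i,j,back("wrist",[i,j],d[i,j],m).round(4))
C=cloud("wrist",d,m)
k=C[(d>0)&(C[:,:,2]>.066)&(C[:,:,2]<.09)&(abs(C[:,:,0]-.6)<.02)&(C[:,:,1]>.09)&(C[:,:,1]<.15)]
if len(k): print(len(k),k.min(0),k.max(0),np.median(k,0))
E
```

```text
[0.6003981  0.15129138 0.39044236] [-3.13930338e+00  7.97619003e-04 -1.57289645e+00]
lever_tip 0.82 152 312 [[0.6057 0.1154 0.0824]]
bookend_face 0.87 232 315 [[0.6023 0.1421 0.2131]]
pawl_pin 0.74 127 316 [[0.6022 0.0954 0.0276]]
340 [0.59472265 0.11061094 0.06602787] [0.61595921 0.12448031 0.0845471 ] [0.60486066 0.11707275 0.08138473]
```

View pics/b_w.png

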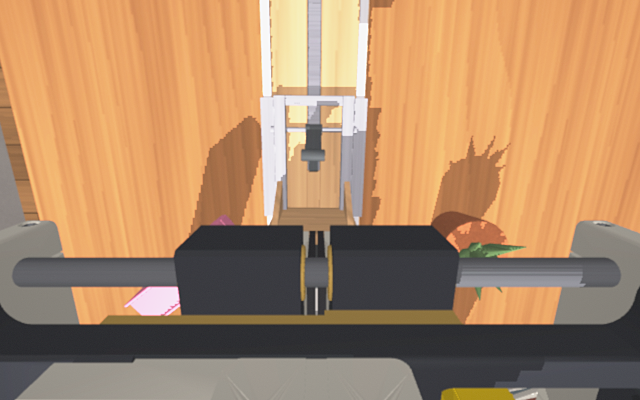

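```bash
python3 - <<'E'
from h import *
d=np.load("pics/a_top_d.npy"); C=cloud("top",d); p=cv2.imread("pics/a_top.png").astype(int)
def show(n,sl,lo):
    c=C[sl].reshape(-1,3); k=c[c[:,2]>lo]; print(n,len(k),k.min(0).round(3),k.max(0).round(3))
show("pink",np.s_[95:150,185:232],.1)
show("pink low",np.s_[95:150,185:232],.02)
show("yellow",np.s_[230:275,120:170],.1)
show("succ",np.s_[232:275,190:240],.03)
show("mug",np.s_[100:156,385:435],.02)
show("mill",np.s_[115:156,440:480],.02)
show("rack low",np.s_[145:215,170:340],.017)
# rails edges: world x vs y of board mask at z>.015
for y in (-.04,-.02,0,.03,.06,.09):
    s=C[140:220,240:345].reshape(-1,3); k=s[(abs(s[:,1]-y)<.006)&(s[:,2]>.012)]; print(y,k[:,0].min().round(4),k[:,0].max().round(4))
E
```

```text
pink 472 [0.404 0.017 0.1  ] [0.761 0.263 1.161]
pink low 633 [0.404 0.017 0.02 ] [0.761 0.264 1.161]
yellow 636 [0.4   0.017 0.1  ] [0.468 0.385 1.161]
succ 851 [0.397 0.017 0.057] [0.468 0.259 1.161]
mug 793 [ 0.404 -0.261  0.02 ] [0.784 0.017 1.161]
mill 546 [ 0.404 -0.362  0.02 ] [0.724 0.017 1.161]
rack low 7046 [ 0.404 -0.045  0.017] [0.659 0.315 1.161]
-0.04 0.5445 0.6549
-0.02 0.5449 0.655
0 0.5451 0.6547
0.03 0.5464 0.6539
0.06 0.5462 0.6544
0.09 0.5453 0.6554
```

```bash
python3 - <<'E'
from h import *
d=np.load("pics/a_top_d.npy"); C=cloud("top",d)
def show(n,sl,lo):
    c=C[sl].reshape(-1,3); k=c[(c[:,2]>lo)&(c[:,2]<.3)]; print(n,len(k),k.min(0).round(3),k.max(0).round(3))
show("pink",np.s_[95:150,185:232],.1)
show("yellow",np.s_[230:275,120:170],.1)
show("succ",np.s_[232:275,190:240],.03)
show("mug",np.s_[100:156,385:435],.02)
show("mill",np.s_[115:156,440:480],.02)
E
```

```text
pink 461 [0.695 0.202 0.1  ] [0.761 0.263 0.14 ]
yellow 622 [0.4   0.343 0.1  ] [0.468 0.385 0.141]
succ 846 [0.397 0.189 0.057] [0.468 0.259 0.11 ]
mug 780 [ 0.678 -0.261  0.02 ] [ 0.784 -0.185  0.089]
mill 540 [ 0.681 -0.362  0.02 ] [ 0.724 -0.319  0.125]
```

Call:
carry_out:
  targets:
    - [[0, 0, 0, 0, -0.1, 1, -1], [0, 0, 0, 0, 0, 1, -1], [0, 0, 0, 0, 0, 1, -1], [0, 0, 0, 0, 0, 1, -1], [0, 0, 0, 0, 0, 1, -1], [0, 0, 0, 0, 0, 0.9, -1], [0, 0, 0, 0, 0, 0, -1]]

```text
t: 7.22
eef_pos: [0.6011, 0.1542, 0.2411]
ee_rot: [3.139, -0.001, -1.569]
force: [-0.3, 0.3, 0.2]
width: 0.0003
```

Call:
carry_out:
  targets:
    - [[0, 0, 0, 0.5, 0, 0, -1], [0, 0, 0, 0.5, 0, 0, -1], [0, 0, 0, 0.5, 0, 0, -1], [0, 0, 0, 0.5, 0, 0, -1], [0, 0, 0, 0.5, 0, 0, -1], [0, 0, 0, 0.5, 0, 0, -1], [0, 0, 0, 0.5, 0, 0, -1], [0, 0, 0, 0.3, 0, 0, -1], [0, 0, 0, 0.3, 0, 0, -1], [0, 0, 0, 0.3, 0, 0, -1]]

```text
t: 8.48
eef_pos: [0.6019, 0.0436, 0.2421]
ee_rot: [3.141, -0.0, -1.57]
force: [-0.8, 2.1, 1.2]
width: 0.0005
```

```bash
python3 - <<'E'
from h import *
s=arm.get_state(); print(s["eef_pos"],s["force"])
p,d=arm.grab_frame("side"); cv2.imwrite("pics/c_s.png",cv2.resize(p[120:260,220:400,::-1],None,fx=4,fy=4,interpolation=cv2.INTER_CUBIC))
E
```

```text
[0.6018978  0.04355653 0.24210702] [-0.81906679  2.11037247  1.16190391]
```

View pics/c_s.png

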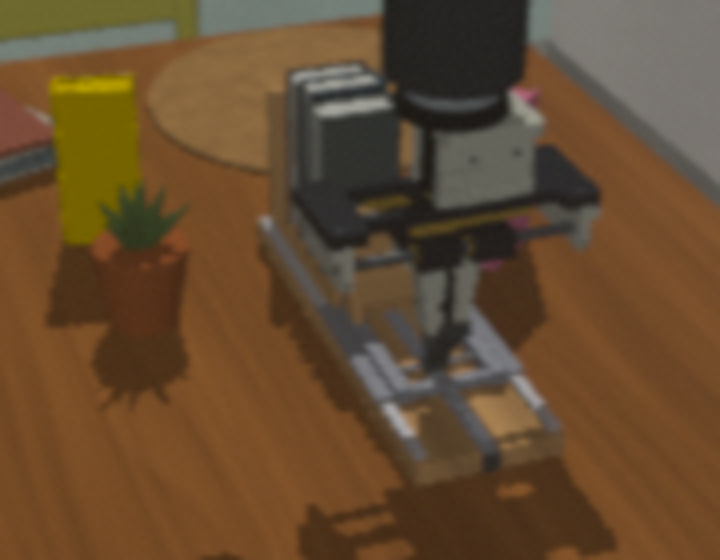

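Call:
carry_out:
  targets:
    - [[0, 0, 0, 0.3, 0, 0, -1], [0, 0, 0, 0.3, 0, 0, -1], [0, 0, 0, 0.3, 0, 0, -1], [0, 0, 0, 0, 0, 0, -1], [0, 0, 0, -0.5, 0, 0, -1], [0, 0, 0, 0, 0, -1, -1], [0, 0, 0, 0, 0, -1, 1], [0, 0, 0, 0, 0, -1, 1], [0, 0, 0, 0, 0, -1, 1], [0, 0, 0, 0, 0, -1, 1], [0, 0, 0, 0, 0, -1, 1]]

```text
t: 9.9
eef_pos: [0.602, 0.0347, 0.3931]
ee_rot: [-3.141, -0.0, -1.569]
force: [-0.6, 0.2, -0.5]
width: 0.0449
```

```bash
python3 - <<'E'
from h import *
s=arm.get_state(); print(s["eef_pos"],s["ee_rot"],s["t"])
m=arm.camera_model("wrist"); p,d=arm.grab_frame("wrist"); cv2.imwrite("pics/d_w.png",p[:,:,::-1])
p,d=arm.grab_frame("side"); cv2.imwrite("pics/d_s.png",cv2.resize(p[120:260,220:400,::-1],None,fx=4,fy=4,interpolation=cv2.INTER_CUBIC))
E
```

```text
[0.60200393 0.03474663 0.39307368] [-3.14125491e+00 -1.15124324e-04 -1.56949561e+00] 9.9
```

View pics/d_w.png

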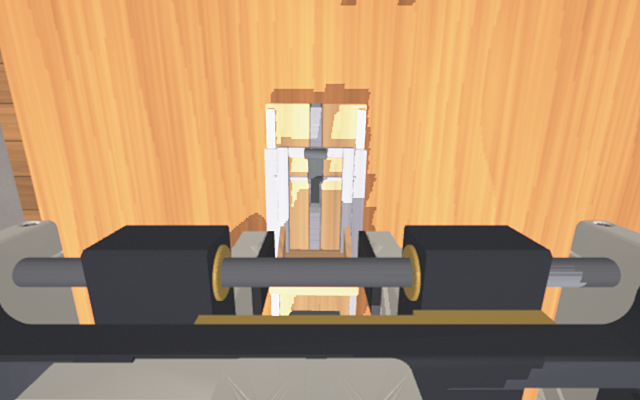

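View pics/d_s.png

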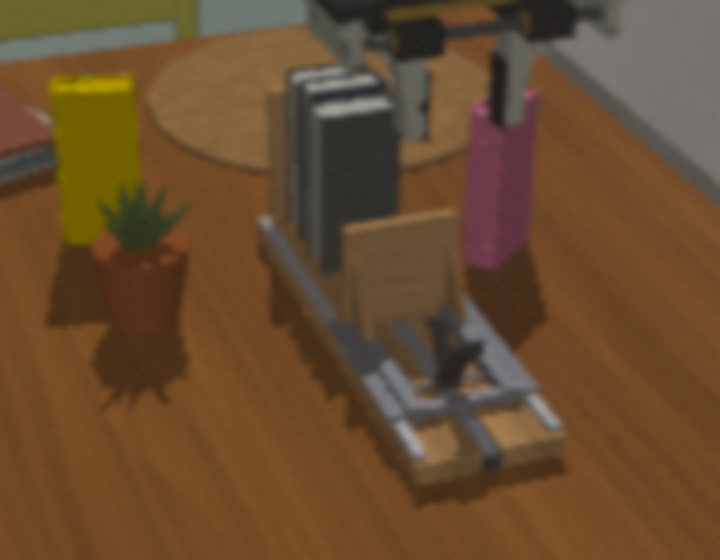

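Call:
carry_out:
  targets:
    - [[0, 0, 0, 0.823, 0.993, 0, 1], [0, 0, 0, 0.823, 0.993, 0, 1], [0, 0, 0, 0.823, 0.993, 0, 1], [0, 0, 0, 0.823, 0.993, 0, 1], [0, 0, 0, 0.823, 0.993, 0, 1], [0, 0, 0, 0.823, 0.993, 0, 1], [0, 0, -0.18, 0, 0, 0, 1], [0, 0.94, 0, 0, 0, 0, 1], [0, 0.94, 0, 0, 0, 0, 1], [0, 0.94, 0, 0, 0, 0, 1], [0, 0.93, 0, 0, 0, 0, 1], [0, 0, 0, -0.54, 0, 0.935, 1], [0, 0, 0, -0.54, 0, 0.935, 1], [0, 0, 0, -0.54, 0, 0.935, 1], [0, 0, 0, -0.54, 0, 0.935, 1], [0, 0, 0, 0, 0, 0, 1]]

```text
t: 12.0
eef_pos: [0.453, -0.0893, 0.2826]
ee_rot: [3.137, -0.525, -1.542]
force: [-0.8, -0.5, 0.5]
width: 0.0876
```

```bash
cat >> h.py <<'E'
from scipy.spatial.transform import Rotation as Rn
def pose():
    s=arm.get_state(); return Rn.from_euler('xyz',s["ee_rot"]).as_matrix(), np.array(s["eef_pos"]), s
E
python3 - <<'E'
from h import *
R,t,s=pose(); print(t,s["ee_rot"],s["q"].round(2)); print(R.round(3))
m=arm.camera_model("wrist"); p,d=arm.grab_frame("wrist"); cv2.imwrite("pics/e_w.png",p[:,:,::-1])
C=cloud("wrist",d,m); k=C[(d>0)&(C[:,:,2]>.015)&(C[:,:,2]<.04)&(C[:,:,0]>.38)&(C[:,:,0]<.52)&(C[:,:,1]<-.12)&(C[:,:,1]>-.33)]
r=cv2.minAreaRect((k[:,:2]*1000).astype(np.float32)); print(len(k),np.median(k[:,2]),r,cv2.boxPoints(r).round(1).tolist())
for q in ("guide_foot","guide_spine","guide_center"):
    for x in arm.landmark_of("wrist",q)[:2]:
        i,j=np.round(x["point"]).astype(int); print(q,x["conf"],i,j,back("wrist",[i,j],d[i,j],m).round(4))
E
```

```text
[ 0.45299254 -0.08931074  0.28262948] [ 3.13713416 -0.52477155 -1.5417279 ] [ 0.36  0.14 -0.89  0.68 -0.85 -0.87]
[[ 0.025 -1.     0.01 ]
 [-0.865 -0.027 -0.501]
 [ 0.501  0.004 -0.865]]
7973 0.024904358694074147 ((456.66748046875, -234.60459899902344), (64.2594985961914, 108.4823226928711), 1.0177485942840576) [[423.6000061035156, -180.89999389648438], [425.5, -289.3999938964844], [489.79998779296875, -288.29998779296875], [487.79998779296875, -179.8000030517578]]
guide_foot 0.81 145 315 [[ 0.4593 -0.2854  0.0251]]
guide_spine 0.64 204 348 [[ 0.4277 -0.229   0.0234]]
guide_center 0.86 204 318 [[ 0.4549 -0.2279  0.025 ]]
```

View pics/e_w.png

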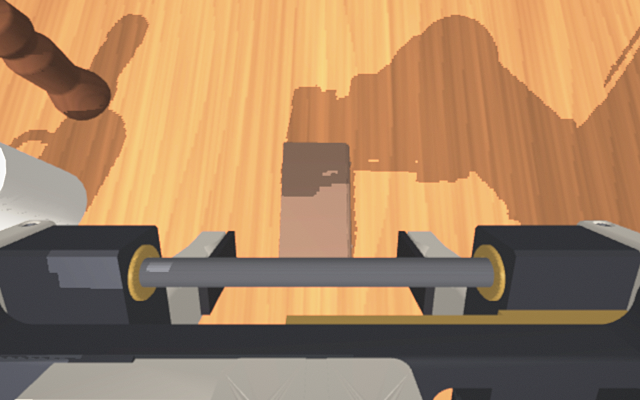

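Call:
carry_out:
  targets:
    - [[0, 0, 0, -0.21, 0, 1, 1], [0, 0, 0, -0.21, 0, 1, 1], [0, 0, 0, -0.21, 0, 1, 1], [0, 0, 0, -0.2, 0, 1, 1], [0, 0, 0, -0.1, 0, 0.5, 1], [0, 0, 0, -0.1, 0, 0.45, 1], [0, 0, 0, 0, 0, 0, 1]]

```text
t: 13.08
eef_pos: [0.4725, -0.1283, 0.1742]
ee_rot: [3.121, -0.517, -1.546]
force: [-0.0, -0.8, 0.3]
width: 0.0874
```

```bash
python3 - <<'E'
from h import *
R,t,s=pose(); print(t,s["q"].round(3)); print(R.round(3)); print("grip pt",t+.1593*R[:,2])
E
```

```text
[ 0.47253131 -0.12834204  0.17422209] [ 0.123  0.343 -1.015  1.098 -0.582 -1.145]
[[ 0.022 -1.    -0.009]
 [-0.869 -0.015 -0.495]
 [ 0.494  0.018 -0.869]]
grip pt [ 0.47116775 -0.20711871  0.03577041]
```

Call:
carry_out:
  targets:
    - [[0, 0, 0, 0, 0, -1, 1], [0, 0, 0, 0, 0, -1, 1], [0, -0.95, 0, 0, 0, 0, 1], [0, -0.9, 0, 0, 0, 0, 1], [0, 0, 0, 0, 0, 0, 1]]

```text
t: 13.7
eef_pos: [0.4734, -0.1028, 0.2188]
ee_rot: [3.126, -0.258, -1.552]
force: [0.5, 0.9, 0.9]
width: 0.0875
```

```bash
python3 - <<'E'
from h import *
R,t,s=pose(); print(t,s["ee_rot"],s["q"].round(2)); print(R.round(3))
m=arm.camera_model("wrist"); p,d=arm.grab_frame("wrist"); cv2.imwrite("pics/f_w.png",p[:,:,::-1])
C=cloud("wrist",d,m)
m2=arm.camera_model("top"); p,d2=arm.grab_frame("top"); cv2.imwrite("pics/f_t.png",p[:,:,::-1]); C2=cloud("top",d2,m2)
for c,dd in ((C,d),(C2,d2)):
    k=c[(dd>0)&(c[:,:,2]>.018)&(c[:,:,2]<.032)&(c[:,:,0]>.38)&(c[:,:,0]<.52)&(c[:,:,1]<-.12)&(c[:,:,1]>-.33)]
    r=cv2.minAreaRect((k[:,:2]*1000).astype(np.float32)); print(len(k),np.median(k[:,2]),r,cv2.boxPoints(r).round(1).tolist())
E
```

```text
[ 0.47340772 -0.10282655  0.21882875] [ 3.12578195 -0.25759273 -1.55245547] [ 0.26  0.26 -0.81  0.43 -0.62 -0.61]
[[ 0.018 -1.    -0.011]
 [-0.967 -0.014 -0.255]
 [ 0.255  0.015 -0.967]]
19712 0.025003585066124587 ((460.29705810546875, -230.52720642089844), (118.35362243652344, 64.38508605957031), 89.841064453125) [[427.8999938964844, -289.6000061035156], [492.29998779296875, -289.79998779296875], [492.70001220703125, -171.39999389648438], [428.29998779296875, -171.3000030517578]]
1323 0.02519638903998378 ((456.8473205566406, -233.0088653564453), (112.25423431396484, 62.49519348144531), 89.93440246582031) [[425.5, -289.1000061035156], [488.0, -289.20001220703125], [488.20001220703125, -176.89999389648438], [425.70001220703125, -176.8000030517578]]
```

View pics/f_w.png

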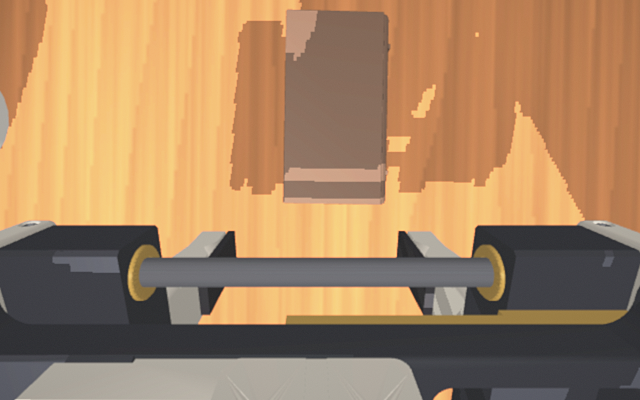

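Call:
carry_out:
  targets:
    - [[0.11, 0, 0.13, 0, 0, 0, 1], [0, 0, 0, 0.9, 0.29, 0, 1], [0, 0, 0, 0.91, 0.29, 0, 1], [0, 0, 0, 0, 0, 0.7, 1], [0, 0, 0, 0, 0, 0.7, 1], [0, 0, 0, 0, 0, 0.5, 1], [0, 0, 0, 0, 0, 0.28, 1], [0, 0, 0, 0, 0, 0, 1]]

```text
t: 14.8
eef_pos: [0.4577, -0.1613, 0.176]
ee_rot: [3.141, -0.259, -1.569]
force: [-0.4, -0.4, -0.5]
width: 0.0874
```

```bash
python3 - <<'E'
from h import *
R,t,s=pose(); print(t,s["q"].round(3)); print(R.round(3)); print("grip pt",t+.1593*R[:,2],s["force"])
E
```

```text
[ 0.45769592 -0.16131322  0.17603096] [ 0.093  0.315 -0.929  0.654 -0.433 -0.703]
[[ 0.001 -1.    -0.   ]
 [-0.967 -0.001 -0.257]
 [ 0.257  0.001 -0.967]]
grip pt [ 0.45765897 -0.20217788  0.02206159] [-0.35928601 -0.43147391 -0.50495474]
```

Good pose. Close on the book and lift.

Call:
carry_out:
  targets:
    - [[0, 0, 0, 0, 0, 0, -1], [0, 0, 0, 0, 0, 0, -1], [0, 0, 0, 0, 0, 0, -1], [0, 0, 0, 0, 0, 0, -1], [0, 0, 0, 0, 0, 0, -1], [0, 0, 0, 0, 0, -0.3, -1], [0, 0, 0, 0, 0, -0.5, -1], [0, 0, 0, 0, 0, -1, -1], [0, 0, 0, 0, 0, -1, -1], [0, 0, 0, 0, 0, -1, -1], [0, 0, 0, 0, 0, 0, -1]]
  squeeze: 30

```text
t: 16.18
eef_pos: [0.4587, -0.1363, 0.2696]
ee_rot: [-3.137, -0.258, -1.57]
force: [-0.4, -0.1, -1.7]
width: 0.0639
```

```bash
python3 - <<'E'
from h import *
R,t,s=pose(); print(t,s["q"].round(3),s["force"],s["width"]); 
p,d=arm.grab_frame("wrist"); cv2.imwrite("pics/g_w.png",p[:,:,::-1])
E
```

```text
[ 0.45871184 -0.13629689  0.26964122] [ 0.207  0.161 -0.773  0.388 -0.724 -0.509] [-0.44048312 -0.12843088 -1.71689848] 0.06394479775387793
```

View pics/g_w.png

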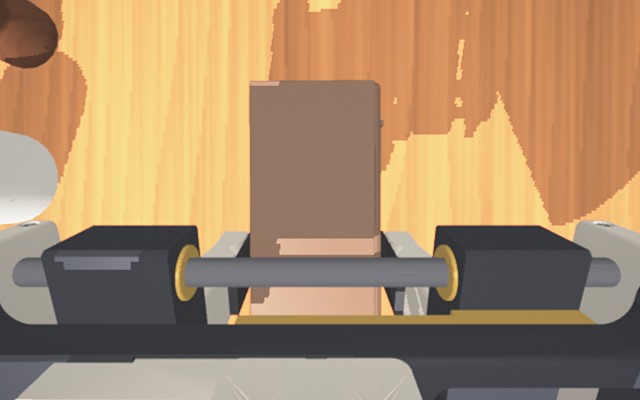

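Call:
carry_out:
  targets:
    - [[0, 0, 0, 0.944, 0.05, 0.25, -1], [0, 0, 0, 0.944, 0.05, 0.25, -1], [0, 0, 0, 0.944, 0.05, 0.25, -1], [0, 0, 0, 0.944, 0.05, 0.25, -1], [0, 0, 0, 0.944, 0.05, 0.25, -1], [0, 0, 0, 0.944, 0.05, 0.25, -1], [0, 0, 0, 0.944, 0.05, 0.25, -1], [0, 0, 0, 0.944, 0.05, 0.25, -1], [0, 0, 0, 0.944, 0.05, 0.25, -1], [0, 0, 0, 0.944, 0.05, 0.25, -1], [-0.263, 0, 0.989, 0, 0, 0, -1], [-0.263, 0, 0.989, 0, 0, 0, -1], [-0.263, 0, 0.989, 0, 0, 0, -1], [-0.263, 0, 0.989, 0, 0, 0, -1], [-0.263, 0, 0.989, 0, 0, 0, -1], [-0.263, 0, 0.989, 0, 0, 0, -1]]

```text
t: 18.23
eef_pos: [0.4452, -0.381, 0.2664]
ee_rot: [3.139, -0.26, -2.431]
force: [-0.0, 0.1, -0.8]
width: 0.0641
```

```bash
python3 - <<'E'
from h import *
R,t,s=pose(); print(t,s["q"].round(3),s["force"],s["width"]);  print(R.round(3))
E
```

```text
[ 0.44519143 -0.38104245  0.26636996] [-0.308  0.36  -0.458  0.278 -0.913 -0.741] [-0.00757107  0.13367683 -0.83630663] 0.06406286431808803
[[-0.733 -0.652 -0.197]
 [-0.63   0.759 -0.165]
 [ 0.257  0.003 -0.966]]
```

Call:
carry_out:
  targets:
    - [[-0.262, 0, 0.984, 0, 0, 0, -1], [-0.262, 0, 0.984, 0, 0, 0, -1], [-0.262, 0, 0.984, 0, 0, 0, -1], [-0.262, 0, 0.984, 0, 0, 0, -1], [-0.262, 0, 0.984, 0, 0, 0, -1], [0, -0.94, 0, 0, 0, 0, -1], [0, -0.94, 0, 0, 0, 0, -1], [0, -0.94, 0, 0, 0, 0, -1], [0, -0.94, 0, 0, 0, 0, -1], [0, -0.94, 0, 0, 0, 0, -1], [0, -0.94, 0, 0, 0, 0, -1], [0, -0.94, 0, 0, 0, 0, -1], [0, -0.94, 0, 0, 0, 0, -1], [0, -0.94, 0, 0, 0, 0, -1], [0, -0.94, 0, 0, 0, 0, -1], [0, -0.94, 0, 0, 0, 0, -1], [0, -0.91, 0, 0, 0, 0, -1], [0, 0, 0, 0, 0, 0, -1]]

```text
t: 20.48
eef_pos: [0.4438, -0.3818, 0.2646]
ee_rot: [3.111, 1.306, 3.112]
force: [-1.3, -1.4, -2.0]
width: 0.0639
```

```bash
python3 - <<'E'
from h import *
R,t,s=pose(); print(t,s["q"].round(3),s["force"],s["width"]);  print(R.round(3)); print(t+.1593*R[:,2])
p,d=arm.grab_frame("side"); cv2.imwrite("pics/h_s.png",p[:,:,::-1])
E
```

```text
[ 0.44381686 -0.38183018  0.26458931] [-1.043  0.374 -0.316 -1.698 -1.     0.647] [-1.26359487 -1.44831256 -1.97617356] 0.06391009653191267
[[-0.262  0.     0.965]
 [ 0.008  1.     0.002]
 [-0.965  0.008 -0.262]]
[ 0.59757025 -0.38156289  0.22292024]
```

View pics/h_s.png

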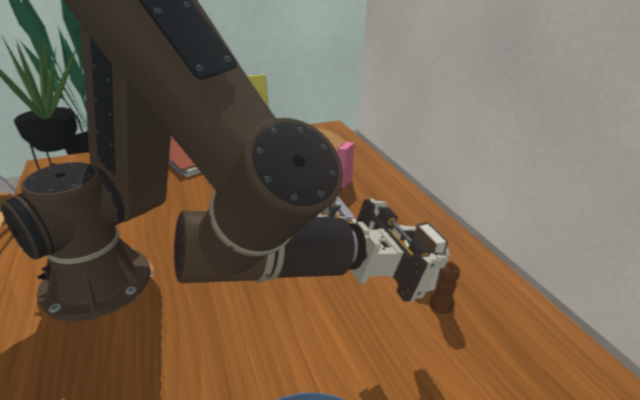

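```bash
python3 - <<'E'
from h import *
p,d=arm.grab_frame("side"); C=cloud("side",d)
sub=C[140:300,175:460]; dd=d[140:300,175:460]
# arm points: x in .1-.65, y -.5..-.2, z>.05
k=(dd>0)&(sub[...,2]>.03)&(sub[...,0]<.66)&(sub[...,1]<-.25)
for j in range(0,285,15):
    c=sub[:,j:j+15][k[:,j:j+15]]
    if len(c)>5:
        i=c[:,2].argmin(); print(175+j,c[i].round(3))
E
```

```text
175 [ 0.182 -0.393  0.292]
190 [ 0.216 -0.417  0.294]
205 [ 0.224 -0.414  0.289]
220 [ 0.255 -0.416  0.283]
235 [ 0.26  -0.412  0.278]
250 [ 0.292 -0.408  0.262]
265 [ 0.304 -0.413  0.268]
280 [ 0.34  -0.413  0.261]
295 [ 0.349 -0.41   0.256]
310 [ 0.391 -0.412  0.246]
325 [ 0.416 -0.417  0.244]
340 [ 0.447 -0.401  0.226]
355 [ 0.448 -0.415  0.225]
370 [ 0.537 -0.298  0.222]
385 [ 0.502 -0.454  0.211]
400 [ 0.519 -0.473  0.207]
415 [ 0.596 -0.413  0.138]
430 [ 0.619 -0.409  0.137]
445 [ 0.611 -0.429  0.218]
```

Call:
carry_out:
  targets:
    - [[0, 0, 0, 0.84, 0, 0.23, -1], [0, 0, 0, 0.84, 0, 0.23, -1], [0, 0, 0, 0.84, 0, 0.23, -1], [0, 0, 0, 0.84, 0, 0.23, -1], [0, 0, 0, 0.84, 0, 0.23, -1], [0, 0, 0, 0.5, 0, 0.13, -1], [0, 0, 0, 0, 0, 0, -1]]

```text
t: 21.45
eef_pos: [0.447, -0.3802, 0.1457]
ee_rot: [3.13, 1.31, 3.136]
force: [0.1, -0.5, -0.7]
width: 0.0633
```

```bash
python3 - <<'E'
from h import *
R,t,s=pose(); print(t,s["q"].round(3),s["force"],s["width"]);  print(R.round(3)); print(t+.1593*R[:,2])
p,d=arm.grab_frame("side"); cv2.imwrite("pics/i_s.png",cv2.resize(p[160:360,160:480,::-1],None,fx=2.5,fy=2.5)); C=cloud("side",d)
k=(d>0)&(C[...,0]>.57)&(C[...,0]<.65)&(C[...,1]<-.33)&(C[...,1]>-.43)&(C[...,2]>.006)
print(k.sum(), C[k].min(0),C[k].max(0))
E
```

```text
[ 0.44703242 -0.38023849  0.14570666] [-1.09   0.627 -0.356 -1.826 -1.093  0.979] [ 0.11519142 -0.47337623 -0.68465623] 0.0632952443649626
[[-0.258 -0.006  0.966]
 [ 0.001  1.     0.006]
 [-0.966  0.003 -0.258]]
[ 0.60092448 -0.37926194  0.10456337]
1070 [ 0.57005211 -0.42992633  0.01970347] [ 0.62510965 -0.33026344  0.13704269]
```

View pics/i_s.png

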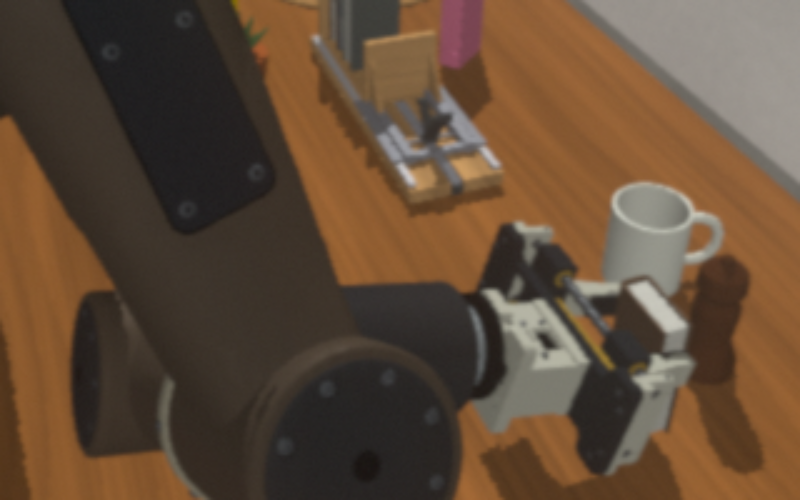

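```bash
python3 - <<'E'
from h import *
p,d=arm.grab_frame("side"); cv2.imwrite("pics/i_full.png",p[:,:,::-1]); C=cloud("side",d)
for (r,c) in ((345,307),(300,307),(380,307),(399,307),(270,300),(310,205),(340,205),(355,215),(380,240),(330,360),(310,390)):
    print(r,c,C[r,c].round(3))
E
```

```text
345 307 [ 0.295 -0.599  0.34 ]
300 307 [ 0.305 -0.57   0.373]
380 307 [ 0.288 -0.617  0.311]
399 307 [ 0.339 -0.484  0.059]
270 300 [ 0.455 -0.125  0.   ]
310 205 [ 0.211 -0.417  0.242]
340 205 [ 0.204 -0.424  0.191]
355 215 [ 0.219 -0.3    0.001]
380 240 [ 0.252 -0.37   0.001]
330 360 [ 0.457 -0.43   0.115]
310 390 [ 0.513 -0.429  0.142]
```

View pics/i_full.png

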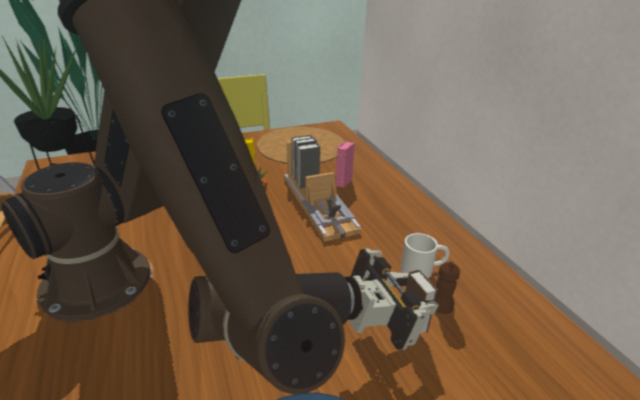

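Call:
carry_out:
  targets:
    - [[0, 0, 0, 0.22, 0, 0.06, -1], [0, 0, 0, 0.22, 0, 0.06, -1], [0, 0, 0, 0.1, 0, 0.03, -1], [0, 0, 0, 0.1, 0, 0.03, -1], [0, 0, 0, 0, 0, 0, -1]]

```text
t: 22.18
eef_pos: [0.447, -0.3808, 0.1296]
ee_rot: [3.134, 1.311, 3.138]
force: [-0.2, -0.3, -1.1]
width: 0.0637
```

Call:
carry_out:
  targets:
    - [[0, 0, 0, 0.05, 0, 0.01, -1], [0, 0, 0, 0.05, 0, 0.01, -1], [0, 0, 0, 0, 0, 0, -1]]

```text
t: 22.55
eef_pos: [0.4471, -0.3809, 0.1286]
ee_rot: [3.139, 1.315, -3.139]
force: [-3.1, 0.0, 6.4]
width: 0.0639
```

Call:
carry_out:
  targets:
    - [[0, 0, 0, 0, 0, 0, -0.2], [0, 0, 0, 0, 0, 0, 0.3], [0, 0, 0, 0, 0, 0, 0.7], [0, 0, 0, 0, 0, 0, 1], [0, 0, 0, 0, 0, 0, 1], [0, 0, 0, 0, 0, -0.3, 1], [0, 0, 0, 0, 0, -0.8, 1], [0, 0, 0, 0, 0, -1, 1], [0, 0, 0, 0, 0, -1, 1]]

```text
t: 23.68
eef_pos: [0.3698, -0.381, 0.1478]
ee_rot: [3.136, 1.311, 3.14]
force: [-0.1, -0.6, -0.4]
width: 0.0878
```

```bash
python3 - <<'E'
from h import *
R,t,s=pose(); print(t,s["q"].round(3),s["force"],s["width"]); 
m=arm.camera_model("wrist");p,d=arm.grab_frame("wrist"); cv2.imwrite("pics/j_w.png",p[:,:,::-1])
p,d=arm.grab_frame("side"); cv2.imwrite("pics/j_s.png",cv2.resize(p[200:380,320:500,::-1],None,fx=3,fy=3))
p,d=arm.grab_frame("top"); cv2.imwrite("pics/j_t.png",p[:,:,::-1]);C=cloud("top",d)
k=(d>0)&(C[...,0]>.56)&(C[...,0]<.67)&(C[...,1]<-.3)&(C[...,1]>-.45)&(C[...,2]>.105)&(C[...,2]<.13)
r=cv2.minAreaRect((C[k][:,:2]*1000).astype(np.float32)); print(k.sum(),np.median(C[k][:,2]),r)
E
```

```text
[ 0.36982842 -0.38101839  0.14776065] [-1.214  0.605 -0.424 -1.739 -1.168  1.015] [-0.05026253 -0.55866761 -0.42519777] 0.0877730319008506
370 0.11446460029752858 ((607.9638671875, -378.5957336425781), (26.315349578857422, 63.34728240966797), 0.5173315405845642)
```

View pics/j_s.png

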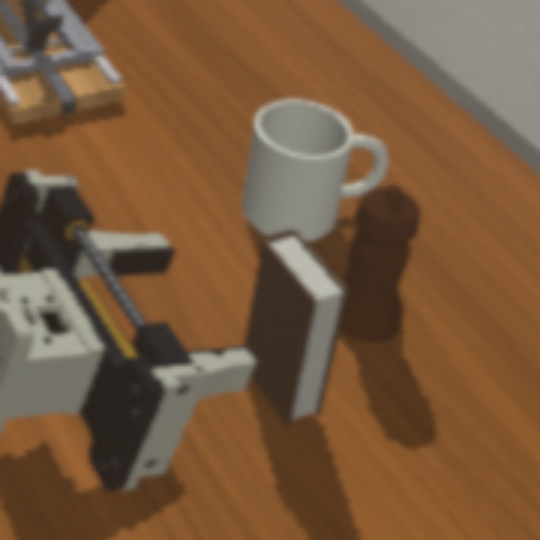

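View pics/j_t.png

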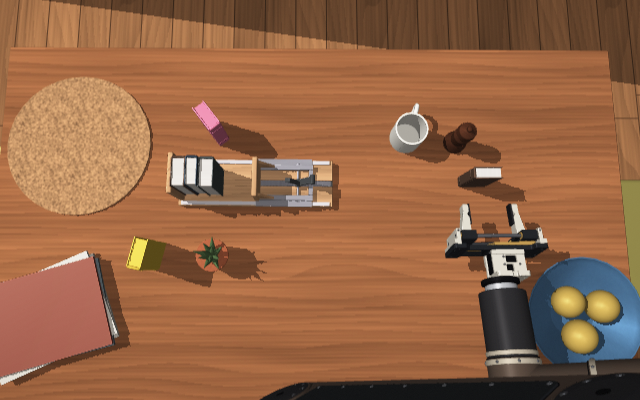

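Call:
carry_out:
  targets:
    - [[0, 0, 0, -0.96, 0, -0.26, 1], [0, 0, 0, -0.96, 0, -0.26, 1], [0, 0, 0, -0.96, 0, -0.26, 1], [0, 0, 0, -0.96, 0, -0.26, 1], [0, 0, 0, -0.96, 0, -0.26, 1], [0, 0, 0, -0.96, 0, -0.26, 1], [0, 0, 0, -0.96, 0, -0.26, 1], [0, 0, 0, -0.96, 0, -0.26, 1], [0, 0, 0, -0.96, 0, -0.26, 1], [0, 0.94, 0, 0, 0, 0, 1], [0, 0.94, 0, 0, 0, 0, 1], [0, 0.94, 0, 0, 0, 0, 1], [0, 0.94, 0, 0, 0, 0, 1], [0, 0.94, 0, 0, 0, 0, 1], [0, 0.94, 0, 0, 0, 0, 1], [0, 0.94, 0, 0, 0, 0, 1], [0, 0.94, 0, 0, 0, 0, 1], [0, 0.94, 0, 0, 0, 0, 1], [0, 0.94, 0, 0, 0, 0, 1]]

```text
t: 26.2
eef_pos: [0.3702, -0.3812, 0.3712]
ee_rot: [3.141, -0.005, -3.138]
force: [0.1, 1.0, 0.2]
width: 0.0874
```

```bash
python3 - <<'E'
from h import *
R,t,s=pose(); print(t,s["q"].round(3),s["ee_rot"],s["width"]); print(R.round(3))
E
```

```text
[ 0.37017383 -0.38123278  0.37120808] [-4.300e-01  1.500e-01 -3.510e-01  1.000e-03 -1.075e+00 -1.138e+00] [ 3.14052651 -0.00533528 -3.13794461] 0.08740952441024727
[[-1.    -0.004 -0.005]
 [-0.004  1.     0.001]
 [ 0.005  0.001 -1.   ]]
```

Call:
carry_out:
  targets:
    - [[0, 0, -1, 0, 0, 0, 1], [0, 0, -1, 0, 0, 0, 1], [0, 0, -1, 0, 0, 0, 1], [0, 0, -1, 0, 0, 0, 1], [0, 0, -1, 0, 0, 0, 1], [0, 0, -1, 0, 0, 0, 1], [0, 0, -1, 0, 0, 0, 1], [0, 0, -1, 0, 0, 0, 1], [0, 0, -1, 0, 0, 0, 1], [0, 0, -1, 0, 0, 0, 1], [0, 0, -1, 0, 0, 0, 1], [0, 0, -1, 0, 0, 0, 1], [0, 0, -1, 0, 0, 0, 1], [0, 0, -1, 0, 0, 0, 1], [0, 0, -1, 0, 0, 0, 1], [0, 0, -1, 0, 0, 0, 1], [0, 0, -1, 0, 0, 0, 1], [0, 0, -1, 0, 0, 0, 1], [0, 0, -1, 0, 0, 0, 1], [0, 0, -1, 0, 0, 0, 1]]

```text
t: 28.7
eef_pos: [0.3702, -0.3813, 0.3709]
ee_rot: [-3.14, 0.002, -0.341]
force: [0.3, -0.0, 1.2]
width: 0.0874
```

Call:
carry_out:
  targets:
    - [[0, 0, -0.9, 0, 0, 0, 1], [0, 0, -0.8, 0, 0, 0, 1], [0, 0, -0.8, 0, 0, 0, 1], [0, 0, 0, 0.9, 0, 0, 1], [0, 0, 0, 0.9, 0, 0, 1], [0, 0, 0, 0.9, 0, 0, 1], [0, 0, 0, 0.9, 0, 0, 1], [0, 0, 0, 0.9, 0, 0, 1], [0, 0, 0, 0.9, 0, 0, 1], [0, 0, 0, 0.9, 0, 0, 1], [0, 0, 0, 0, 0, 0, 1]]

```text
t: 30.08
eef_pos: [0.5305, -0.3805, 0.3698]
ee_rot: [-3.14, 0.002, 0.005]
force: [-1.1, -0.0, 0.5]
width: 0.0875
```

```bash
python3 - <<'E'
from h import *
R,t,s=pose(); print(t,s["q"].round(3),s["ee_rot"],s["width"]); print(R.round(3))
m=arm.camera_model("wrist");p,d=arm.grab_frame("wrist"); cv2.imwrite("pics/k_w.png",p[:,:,::-1]); C=cloud("wrist",d,m)
k=(d>0)&(C[...,0]>.56)&(C[...,0]<.67)&(C[...,1]<-.3)&(C[...,1]>-.45)&(C[...,2]>.105)&(C[...,2]<.13)
if k.sum(): print(k.sum(),np.median(C[k][:,2]),cv2.minAreaRect((C[k][:,:2]*1000).astype(np.float32)))
E
```

```text
[ 0.53048527 -0.38045565  0.36978312] [-3.240e-01  3.460e-01 -8.800e-02 -1.000e-03 -1.139e+00  1.901e+00] [-3.13996750e+00  1.86783418e-03  5.03496973e-03] 0.0875050122786694
[[ 1.     0.005 -0.002]
 [ 0.005 -1.     0.002]
 [-0.002 -0.002 -1.   ]]
3308 0.11451156840809042 ((611.50537109375, -380.9611511230469), (25.761064529418945, 63.37763214111328), 0.2694576382637024)
```

View pics/k_w.png

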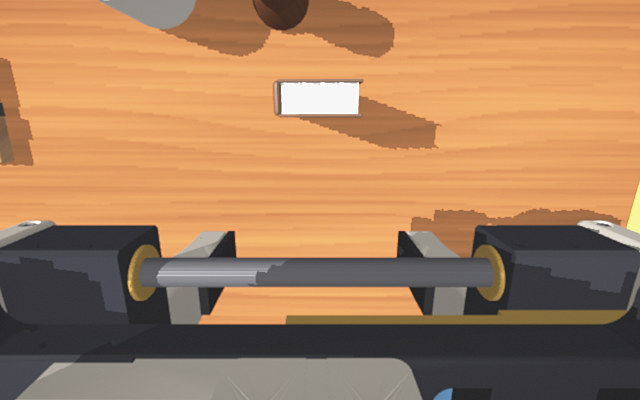

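Call:
carry_out:
  targets:
    - [[0, 0, 0, 0.8, 0, 0, 1], [0, 0, 0, 0.8, 0, 0, 1], [0, 0, 0, 0.8, 0, 0, 1], [0, 0, 0, 0.78, 0, 0, 1], [0, 0, 0, 0, 0, 0.9, 1], [0, 0, 0, 0, 0, 0.9, 1], [0, 0, 0, 0, 0, 0.9, 1], [0, 0, 0, 0, 0, 0.9, 1], [0, 0, 0, 0, 0, 0.65, 1], [0, 0, 0, 0, 0, 0, 1]]

```text
t: 31.38
eef_pos: [0.6072, -0.3802, 0.2631]
ee_rot: [-3.139, 0.003, 0.004]
force: [0.2, 0.6, 0.6]
width: 0.0875
```

Call:
carry_out:
  targets:
    - [[0, 0, 0, 0, 0, 0, -1], [0, 0, 0, 0, 0, 0, -1], [0, 0, 0, 0, 0, 0, -1], [0, 0, 0, 0, 0, 0, -1], [0, 0, 0, 0, 0, 0, -1], [0, 0, 0, 0, 0, 0, -1]]
  squeeze: 30

```text
t: 32.12
eef_pos: [0.6079, -0.3804, 0.2653]
ee_rot: [-3.141, -0.0, 0.004]
force: [-1.4, 0.6, 4.5]
width: 0.0638
```

Call:
carry_out:
  targets:
    - [[0, 0, 0, 0, 0, -0.3, -1], [0, 0, 0, 0, 0, -0.8, -1], [0, 0, 0, 0, 0, -1, -1], [0, 0, 0, 0, 0, -1, -1], [0, 0, 0, 0, 0, -1, -1], [0, 0, 0, 0, 0, -1, -1], [0, 0, 0, 0, 0, -1, -1], [0, 0, 0.94, 0, 0, 0, -1], [0, 0, 0.94, 0, 0, 0, -1], [0, 0, 0.94, 0, 0, 0, -1], [0, 0, 0.94, 0, 0, 0, -1], [0, 0, 0.94, 0, 0, 0, -1], [0, 0, 0.94, 0, 0, 0, -1], [0, 0, 0.94, 0, 0, 0, -1], [0, 0, 0.94, 0, 0, 0, -1], [0, 0, 0.94, 0, 0, 0, -1], [0, 0, 0.94, 0, 0, 0, -1], [0, 0, 0.94, 0, 0, 0, -1], [0, 0, 0.94, 0, 0, 0, -1]]

```text
t: 34.5
eef_pos: [0.6077, -0.3804, 0.4166]
ee_rot: [3.14, 0.002, -1.575]
force: [-0.1, -0.9, -1.1]
width: 0.0638
```

```bash
python3 - <<'E'
from h import *
R,t,s=pose(); print(t,s["q"].round(3),s["ee_rot"],s["width"],s["force"]); print(R.round(3))
E
```

```text
[ 0.6076628  -0.38040199  0.41658208] [-2.890e-01  4.220e-01  1.360e-01 -1.000e-03 -1.287e+00  2.850e-01] [ 3.13975785e+00  1.96766129e-03 -1.57534644e+00] 0.06382427021485214 [-0.09229069 -0.94546111 -1.06944915]
[[-0.005 -1.    -0.002]
 [-1.     0.005  0.002]
 [-0.002  0.002 -1.   ]]
```

Call:
carry_out:
  targets:
    - [[0, 0, 0, -1, 0.01, 0, -1], [0, 0, 0, -1, 0.01, 0, -1], [0, 0, 0, -1, 0.01, 0, -1], [0, 0, 0, -1, 0.01, 0, -1], [0, 0, 0, -1, 0.01, 0, -1], [0, 0, 0, -1, 0.01, 0, -1], [0, 0, 0, -1, 0.01, 0, -1], [0, 0, 0, -1, 0.01, 0, -1], [0, 0, 0, -1, 0.01, 0, -1], [0, 0, 0, -1, 0.01, 0, -1], [0, 0, 0, -1, 0.01, 0, -1], [0, 0, 0, -1, 0.01, 0, -1], [0, 0, 0, -1, 0.01, 0, -1], [0, 0, 0, -1, 0.01, 0, -1], [0, 0, 0, -1, 0.01, 0, -1], [0, 0, 0, -1, 0.01, 0, -1], [0, 0, 0, -1, 0.01, 0, -1], [0, 0, 0, -1, 0.01, 0, -1], [0, 0, 0, -1, 0.01, 0, -1], [0, 0, 0, -1, 0.01, 0, -1]]

```text
t: 37.0
eef_pos: [0.6018, 0.1214, 0.4181]
ee_rot: [3.141, 0.002, -1.569]
force: [-0.7, 0.5, -0.2]
width: 0.064
```

Call:
carry_out:
  targets:
    - [[0, 0, 0, -0.9, 0, 0, -1], [0, 0, 0, -0.8, 0, 0, -1], [0, 0, 0, -0.5, 0, 0, -1], [0, 0, 0, 0, 0, 0, -1]]

```text
t: 37.5
eef_pos: [0.6028, 0.1753, 0.4176]
ee_rot: [3.14, 0.001, -1.57]
force: [0.9, 0.9, -1.2]
width: 0.0639
```

```bash
python3 - <<'E'
from h import *
R,t,s=pose(); print(t,s["q"].round(3),s["ee_rot"],s["width"],s["force"])
m=arm.camera_model("wrist");p,d=arm.grab_frame("wrist"); cv2.imwrite("pics/l_w.png",p[:,:,::-1])
p,d=arm.grab_frame("side"); cv2.imwrite("pics/l_s.png",cv2.resize(p[80:260,220:400,::-1],None,fx=3.3,fy=3.3))
p,d=arm.grab_frame("top"); cv2.imwrite("pics/l_t.png",cv2.resize(p[100:250,120:360,::-1],None,fx=3,fy=3)); C=cloud("top",d)
def rg(lo,hi,ylo,yhi):
    k=(d>0)&(C[...,0]>.55)&(C[...,0]<.66)&(C[...,1]>ylo)&(C[...,1]<yhi)&(C[...,2]>lo)&(C[...,2]<hi)
    if k.sum()>5:
        c=C[k]; print(lo,k.sum(),c.min(0).round(4),c.max(0).round(4))
rg(.095,.112,.08,.19); rg(.148,.158,.19,.25)
E
```

```text
[0.60283083 0.17529667 0.41757933] [ 0.593  0.274 -0.078 -0.002 -1.218 -0.591] [ 3.14049694e+00  1.17717962e-03 -1.56985466e+00] 0.06385569249405948 [ 0.94479379  0.87110492 -1.20957649]
0.095 226 [0.5579 0.1237 0.0951] [0.6448 0.1367 0.1094]
0.148 95 [0.5985 0.2101 0.148 ] [0.6162 0.2492 0.1577]
```

View pics/l_s.png

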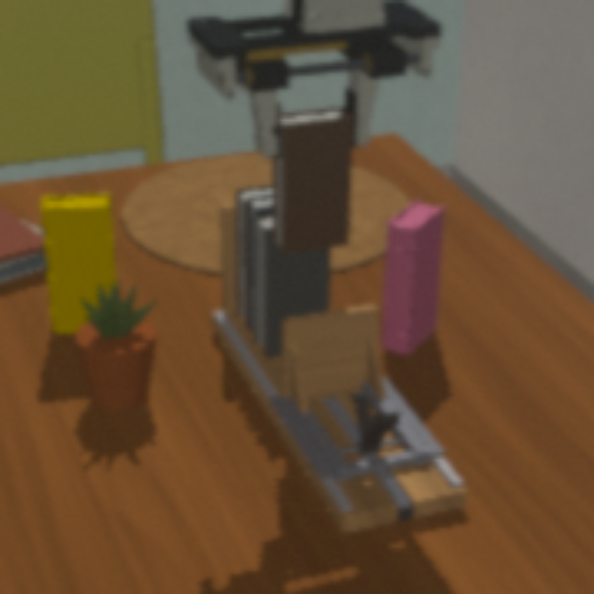

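View pics/l_t.png

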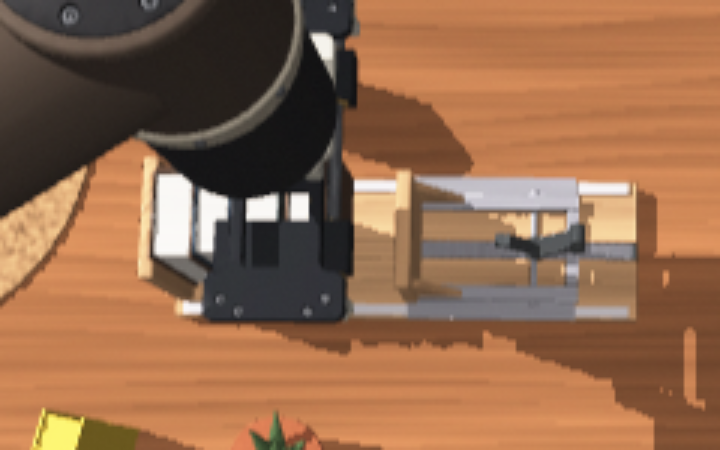

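View pics/l_w.png

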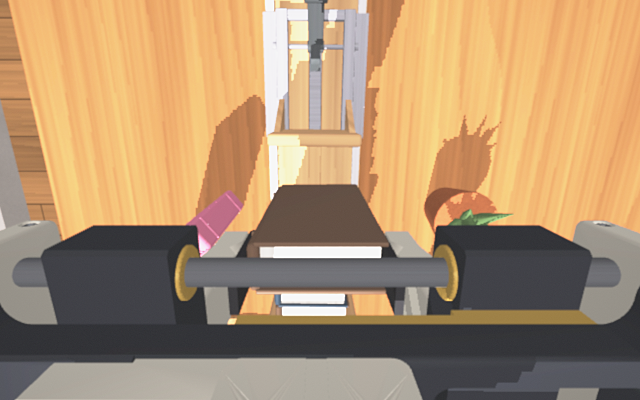

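Call:
carry_out:
  targets:
    - [[0, 0, 0, -0.57, 0, 0, -1], [0, 0, 0, 0, 0, 1, -1], [0, 0, 0, 0, 0, 1, -1], [0, 0, 0, 0, 0, 1, -1], [0, 0, 0, 0, 0, 1, -1], [0, 0, 0, 0, 0, 0.7, -1], [0, 0, 0, 0, 0, 0.3, -1], [0, 0, 0, 0, 0, 0.15, -1], [0, 0, 0, 0, 0, 0, -1]]

```text
t: 38.78
eef_pos: [0.603, 0.189, 0.2895]
ee_rot: [3.141, 0.002, -1.571]
force: [-1.1, -1.0, -0.1]
width: 0.0633
```

Call:
carry_out:
  targets:
    - [[0, 0, 0, 0, 0, 0.08, -1], [0, 0, 0, 0, 0, 0.06, -1], [0, 0, 0, 0, 0, 0, -1]]

```text
t: 39.15
eef_pos: [0.6027, 0.1889, 0.2856]
ee_rot: [3.141, 0.001, -1.571]
force: [0.7, -0.1, -2.3]
width: 0.0641
```

Call:
carry_out:
  targets:
    - [[0, 0, 0, 0, 0, 0.05, -1], [0, 0, 0, 0, 0, 0.03, -1], [0, 0, 0, 0, 0, 0, -1]]

```text
t: 39.52
eef_pos: [0.6027, 0.189, 0.2853]
ee_rot: [-3.142, 0.001, -1.57]
force: [-6.1, 0.8, 10.8]
width: 0.064
```

Call:
carry_out:
  targets:
    - [[0, 0, 0, 0, 0, -0.03, -0.2], [0, 0, 0, 0, 0, 0, 0.3], [0, 0, 0, 0, 0, 0, 0.7], [0, 0, 0, 0, 0, 0, 0.8], [0, 0, 0, 0, 0, -0.3, 0.8], [0, 0, 0, 0, 0, -0.7, 0.8], [0, 0, 0, 0, 0, -1, 0.8], [0, 0, 0, 0, 0, -1, 0.8], [0, 0, 0, 0, 0, -1, 0.8]]

```text
t: 40.65
eef_pos: [0.6029, 0.1887, 0.3867]
ee_rot: [-3.141, 0.002, -1.571]
force: [0.4, -0.1, -0.9]
width: 0.079
```

```bash
python3 - <<'E'
from h import *
R,t,s=pose(); print(t,s["force"],s["width"],s["t"])
p,d=arm.grab_frame("side"); cv2.imwrite("pics/m_s.png",cv2.resize(p[80:260,220:400,::-1],None,fx=3.3,fy=3.3))
E
```

```text
[0.60287396 0.18871782 0.38667848] [ 0.39982093 -0.13677636 -0.94469417] 0.07903016759349206 40.65
```

View pics/m_s.png

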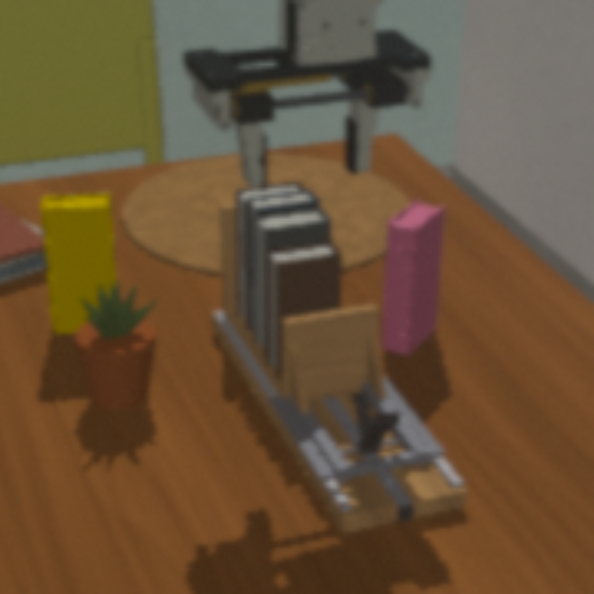

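Call:
carry_out:
  targets:
    - [[0, 0, 0, 0.9, 0, 0, -1], [0, 0, 0, 0.9, 0, 0, -1], [0, 0, 0, 0.9, 0, 0, -1], [0, 0, 0, 0.93, 0, 0, -1], [0, 0, 0, 0, 0, 0.98, -1], [0, 0, 0, 0, 0, 0.98, -1], [0, 0, 0, 0, 0, 0.98, -1], [0, 0, 0, 0, 0, 0.98, -1], [0, 0, 0, 0, 0, 0.98, -1], [0, 0, 0, 0, 0, 0, -1]]

```text
t: 41.95
eef_pos: [0.6021, 0.0969, 0.2597]
ee_rot: [3.137, -0.0, -1.572]
force: [-0.2, -0.9, 0.4]
width: 0.0004
```

Call:
carry_out:
  targets:
    - [[0, 0, 0, -0.3, 0, 0, -1], [0, 0, 0, -0.3, 0, 0, -1], [0, 0, 0, -0.3, 0, 0, -1], [0, 0, 0, -0.3, 0, 0, -1], [0, 0, 0, 0, 0, 0, -1]]

```text
t: 42.58
eef_pos: [0.6026, 0.1291, 0.2618]
ee_rot: [3.141, 0.002, -1.57]
force: [0.0, -0.2, -0.3]
width: 0.0008
```

```bash
python3 - <<'E'
from h import *
R,t,s=pose(); print(t,s["force"],s["width"],s["t"])
p,d=arm.grab_frame("side"); cv2.imwrite("pics/n_s.png",cv2.resize(p[80:260,220:400,::-1],None,fx=3.3,fy=3.3))
E
```

```text
[0.60258415 0.12908012 0.26175452] [ 0.01290924 -0.18200817 -0.30910969] 0.0007503387730133943 42.575
```

View pics/n_s.png

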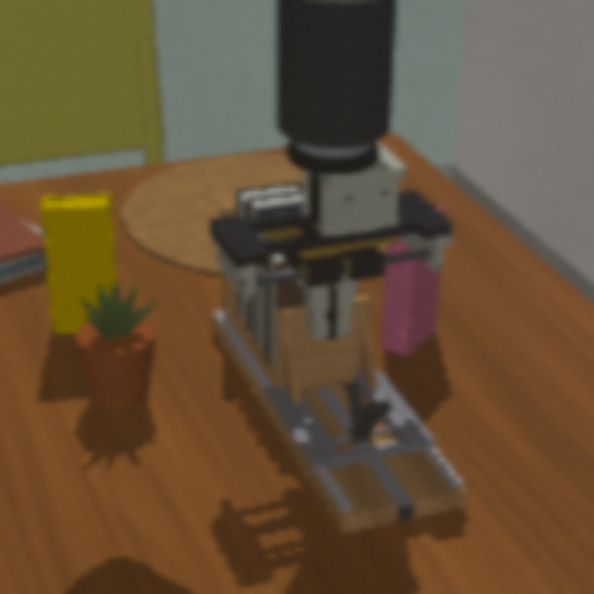

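Call:
carry_out:
  targets:
    - [[0, 0, 0, -0.25, 0, 0, -1], [0, 0, 0, -0.25, 0, 0, -1], [0, 0, 0, -0.25, 0, 0, -1], [0, 0, 0, -0.15, 0, 0, -1], [0, 0, 0, -0.08, 0, 0, -1], [0, 0, 0, -0.08, 0, 0, -1], [0, 0, 0, -0.08, 0, 0, -1]]

```text
t: 43.5
eef_pos: [0.6026, 0.1567, 0.2615]
ee_rot: [3.14, 0.001, -1.571]
force: [-0.4, -2.6, -1.1]
width: 0.0004
```

Call:
carry_out:
  targets:
    - [[0, 0, 0, -0.06, 0, 0, -1], [0, 0, 0, -0.06, 0, 0, -1]]

```text
t: 43.75
eef_pos: [0.6027, 0.1597, 0.2616]
ee_rot: [3.14, 0.001, -1.571]
force: [-0.3, -2.9, -2.8]
width: 0.0007
```

Call:
carry_out:
  targets:
    - [[0, 0, 0, -0.05, 0, 0, -1], [0, 0, 0, 0, 0, 0, -1]]

```text
t: 44.0
eef_pos: [0.6027, 0.1608, 0.2616]
ee_rot: [3.14, 0.001, -1.571]
force: [-0.2, -3.3, -2.3]
width: 0.0001
```

Call:
carry_out:
  targets:
    - [[0, 0, 0, -0.05, 0, 0, -1], [0, 0, 0, 0, 0, 0, -1]]

```text
t: 44.25
eef_pos: [0.6027, 0.1615, 0.2616]
ee_rot: [3.14, 0.0, -1.571]
force: [0.6, -7.0, -2.9]
width: 0.0005
```

Call:
carry_out:
  targets:
    - [[0, 0, 0, -0.05, 0, 0, -1], [0, 0, 0, 0, 0, 0, -1]]

```text
t: 44.5
eef_pos: [0.6028, 0.1618, 0.2616]
ee_rot: [3.14, -0.001, -1.572]
force: [3.1, -12.6, -2.4]
width: 0.0003
```

```bash
python3 - <<'E'
from h import *
R,t,s=pose(); print(t,s["force"],s["width"],s["t"])
p,d=arm.grab_frame("side"); cv2.imwrite("pics/o_s.png",cv2.resize(p[80:260,220:400,::-1],None,fx=3.3,fy=3.3))
E
```

```text
[0.60277412 0.16181566 0.26164228] [  3.06421036 -12.58691472  -2.42902477] 0.00030780443209915546 44.5
```

View pics/o_s.png

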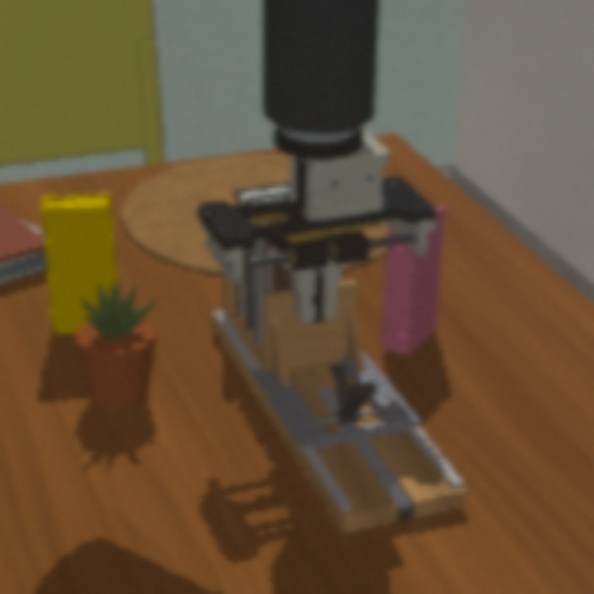

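Call:
carry_out:
  targets:
    - [[0, 0, 0, 0.15, 0, 0, -1], [0, 0, 0, 0.25, 0, 0, -1], [0, 0, 0, 0, 0, -0.6, -1], [0, 0, 0, 0, 0, -0.6, -1], [0, 0, 0, 0.9, 0, 0, -1], [0, 0, 0, 0.9, 0, 0, -1], [0, 0, 0, 0.9, 0, 0, -1], [0, 0, 0, 0.9, 0, 0, -1], [0, 0, 0, 0.9, 0, 0, -1], [0, 0, 0, 0.9, 0, 0, -1], [0, 0, 0, 0, 0, 0, -1]]

```text
t: 45.92
eef_pos: [0.6027, 0.0164, 0.2915]
ee_rot: [3.14, 0.001, -1.573]
force: [-0.4, -0.3, -0.6]
width: 0.0005
```

```bash
python3 - <<'E'
from h import *
R,t,s=pose(); print(t,s["force"],s["width"],s["t"])
m=arm.camera_model("top"); p,d=arm.grab_frame("top"); cv2.imwrite("pics/p_t.png",cv2.resize(p[130:230,150:360,::-1],None,fx=3.8,fy=3.8)); C=cloud("top",d)
def rg(lo,hi,ylo,yhi,w=.05):
    k=(d>0)&(abs(C[...,0]-.602)<w)&(C[...,1]>ylo)&(C[...,1]<yhi)&(C[...,2]>lo)&(C[...,2]<hi)
    if k.sum()>3:
        c=C[k]; print(lo,k.sum(),c.min(0).round(4),c.max(0).round(4))
rg(.097,.110,.12,.195); rg(.13,.143,.17,.22); rg(.055,.085,.03,.09,.02)
E
```

```text
[0.60265063 0.01640329 0.29145461] [-0.41055562 -0.3227252  -0.59737262] 0.0005218209746921782 45.925
0.097 38 [0.558  0.1736 0.0976] [0.5786 0.1863 0.1094]
0.055 10 [0.5926 0.0638 0.0554] [0.6086 0.0665 0.0637]
```

View pics/p_t.png

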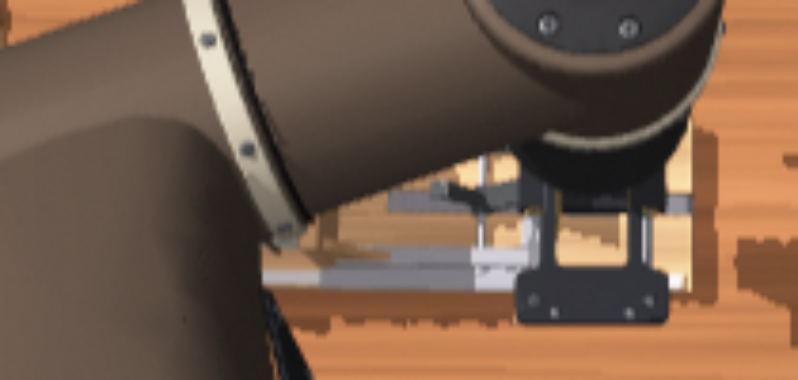

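Call:
carry_out:
  targets:
    - [[0, 0, 0, 0, 0, 0.7, -1], [0, 0, 0, 0, 0, 0.7, -1], [0, 0, 0, 0, 0, 0.7, -1], [0, 0, 0, 0, 0, 0, -1], [0, 0, 0, -0.4, 0, 0, -1], [0, 0, 0, -0.3, 0, 0, -1], [0, 0, 0, -0.3, 0, 0, -1], [0, 0, 0, -0.3, 0, 0, -1], [0, 0, 0, -0.3, 0, 0, -1], [0, 0, 0, -0.3, 0, 0, -1], [0, 0, 0, -0.2, 0, 0, -1], [0, 0, 0, 0, 0, 0, -1]]

```text
t: 47.48
eef_pos: [0.6027, 0.0713, 0.2391]
ee_rot: [3.141, 0.001, -1.57]
force: [-1.4, 0.0, -0.6]
width: 0.0006
```

```bash
python3 - <<'E'
from h import *
R,t,s=pose(); print(t,s["force"],s["width"],s["t"])
p,d=arm.grab_frame("side"); cv2.imwrite("pics/q_s.png",cv2.resize(p[110:250,240:380,::-1],None,fx=4.2,fy=4.2,interpolation=cv2.INTER_CUBIC))
E
```

```text
[0.60270207 0.07134484 0.2390772 ] [-1.41165243  0.04529017 -0.56811931] 0.0006077977681420146 47.475
```

View pics/q_s.png

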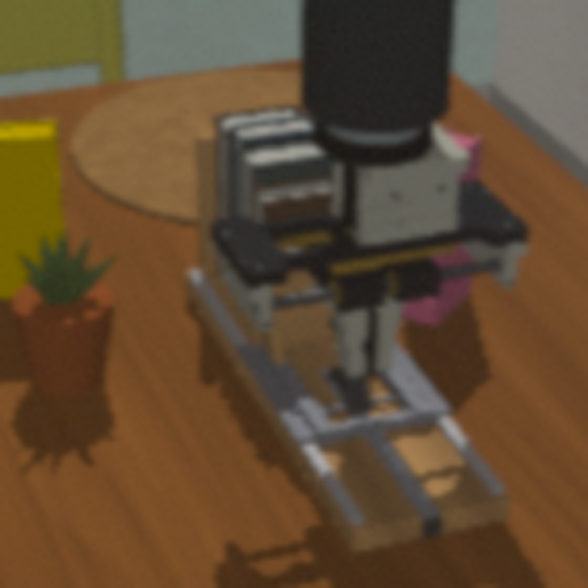

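Call:
carry_out:
  targets:
    - [[0, 0, 0, 0.4, 0, 0, -1], [0, 0, 0, 0.8, 0, 0, -1], [0, 0, 0, 0.8, 0, 0, -1], [0, 0, 0, 0, 0, -0.9, -1], [0, 0, 0, 0.5, 0, -1, -1], [0, 0, 0, 0.8, 0, -1, -1], [0, 0, 0, 1, 0, -1, -1], [0, 0, 0, 1, 0, -1, -1], [0, 0, 0, 1, 0, 0, -1], [0, 0, 0, 1, 0, 0, -1], [0, 0, 0, 1, 0, 0, -1], [0, 0, 0, 1, 0, 0, -1]]

```text
t: 49.02
eef_pos: [0.6021, -0.164, 0.3613]
ee_rot: [3.141, 0.001, -1.572]
force: [0.1, -0.5, 0.3]
width: 0.0007
```

```bash
python3 - <<'E'
from h import *
R,t,s=pose(); print(t,s["force"],s["width"],s["t"])
p,d=arm.grab_frame("side"); cv2.imwrite("pics/r_s.png",cv2.resize(p[110:250,240:380,::-1],None,fx=4.2,fy=4.2,interpolation=cv2.INTER_CUBIC))
for q in ("lever_tip","pawl_pin"): print(q,[(x["point"],x["conf"]) for x in arm.landmark_of("side",q)][:2])
p,d=arm.grab_frame("top"); cv2.imwrite("pics/r_t.png",cv2.resize(p[130:230,150:360,::-1],None,fx=3.8,fy=3.8,interpolation=cv2.INTER_CUBIC)); C=cloud("top",d)
cv2.imwrite("pics/r_tf.png",p[:,:,::-1])
def rg(lo,hi,ylo,yhi,w=.05):
    k=(d>0)&(abs(C[...,0]-.602)<w)&(C[...,1]>ylo)&(C[...,1]<yhi)&(C[...,2]>lo)&(C[...,2]<hi)
    if k.sum()>3:
        c=C[k]; print(lo,k.sum(),c.min(0).round(4),c.max(0).round(4))
rg(.097,.110,.12,.195); rg(.128,.143,.17,.22); rg(.055,.085,.03,.15,.02); rg(.145,.165,.2,.32)
# expected lever tip projections with face .186
for y,z in ((.186-.075,.077),(.186-.133,.071)): print(project("side",[.602,y,z]),project("top",[.602,y,z]))
E
```

```text
[ 0.60209412 -0.16401366  0.36132179] [ 0.07107884 -0.4862304   0.25001218] 0.0007341311993626007 49.025
lever_tip [([304.9, 443.8], 0.44), ([185.5, 317.5], 0.43)]
pawl_pin [([206.4, 324.4], 0.89)]
0.097 246 [0.5579 0.1733 0.0973] [0.6455 0.1944 0.1095]
0.128 397 [0.568  0.1853 0.128 ] [0.631  0.2187 0.1428]
0.145 1286 [0.5692 0.2109 0.1451] [0.6352 0.2998 0.1636]
[[186.42896223 320.55446956]] [[178.23411267 263.68586309]]
[[198.15638547 328.29304589]] [[178.75767736 289.71625562]]
```

View pics/r_s.png

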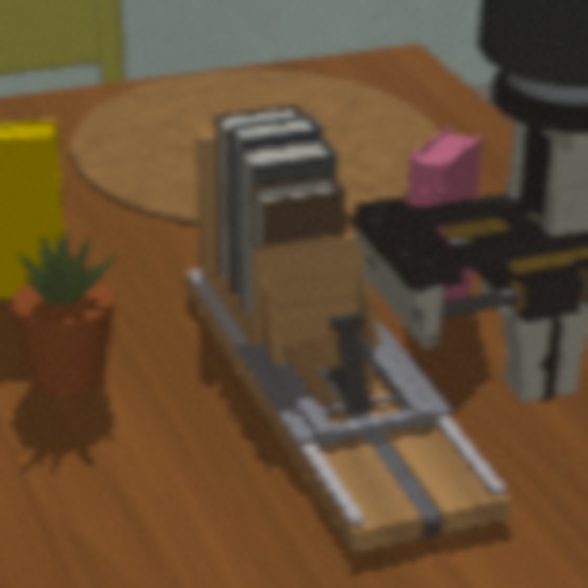

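View pics/r_t.png

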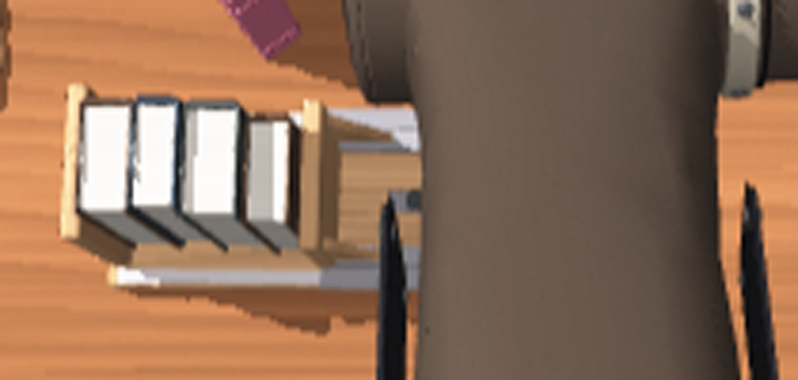

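```bash
python3 - <<'E'
from station import arm
print(arm.job_done()); print(arm.get_state()["t"])
E
```

```text
the job is handed in; nothing more can be done
None
the job is handed in; nothing more can be done
```

The pocket book is filed in the rack, upright at the end of the row with its spine facing +x like the others, and I handed the job in at about 49 s of the 72 s allowed.

**What I did:**
- I flipped the pawl by its lever and drew the bookend back about 65 mm.
- I lifted the book, stood it on its foot on the table, took it again from above and set it on the board. I let go only after feeling contact, at about 11 N.
- I pushed the bookend panel inward until it stalled at about 12.6 N, then flipped the pawl back down.

**Last checks:**
- **Bookend and row:** from the top camera's depth image, the bookend face lies about where four touching books would put it. Its face and the book's front are both near y = 0.186 m. No gap shows.
- **Pawl:** the side picture shows the lever leaning inward. The network's lever-tip find at (185, 317) is close to the (186, 321) expected for a lowered pawl; its top guess, at lower-quality confidence (0.44), fell on the pepper mill and I ignored it.
- **Other objects:** the other row books, the succulent and the look-alikes stand in the last pictures where they were. I never moved near the mug or mill, and did not re-measure them at the end.

**What went wrong or stayed unchecked:**
- The first tilted grasp of the book ran into a joint limit. It nudged the book about 4 mm on the table before I retook it at a shallower tilt.
- I could not tell whether the pawl nose sits in a tooth gap or on top of a tooth.

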